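Lift the red trivet block out of its dovetailed row

ROBOT

A 7-joint arm with a two-finger parallel gripper is mounted at the origin on a cart in front of the work surface, level with it; the furniture and walls round the work are solid. World frame = base frame: x ahead of the robot, y to its left, z up, the work surface at z = 0. Lengths are in m, angles in rad, forces in N, time in s.
With the tool pointing down it reaches from about 0.4 to 0.85 m from the base axis. Payload 10.4 kg.
Tool frame: the origin (TCP) lies on the centre line of the jaws, within the pads' length; the fingertips stand 17 mm ahead of it and the grasp point (between the pads) lies 2 mm behind it; z points along the fingers, y is the line along which they close (so a half turn about z gives the same grasp; the last joint's range is limited). The gripper opens to 85 mm and grips with 20 to 120 N. Pads are 22 mm wide; open, the fingers measure 114 mm over their backs; the gripper's body (76 mm by 85 mm) begins 54 mm behind the grasp point. The pads swing forward as they close: fully open they stand 13 mm farther back than shut.
Start: joints at [-1.165, 0.332, -0.065, 1.46, 0.022, 1.35, -0.088], TCP at [0.26, 0.568, 0.248] pointing down, gripper open.
Joint ranges: [-2.6, 2.6], [-0.5, 2.12], [-1.47, 1.34], [0.16, 2.42], [-1.27, 4.41], [0.06, 2.06], [-2.6, 2.6]. Speed limits (rad/s): [2.22, 2.22, 2.79, 2.79, 3.14, 3.14, 3.14].

INTERFACE

Orientations are given as a unit quaternion [x, y, z, w].
In Python, from workcell import sensors, imaging, order, spotter gives the robot as it stands. The module is installed in compiled form; this text tells all that it offers.
- The arm moves only by the shell command python3 -m inch 'ROWS' [FORCE]. ROWS is JSON, a list that holds one entry, the list of rows, each a list of 7 numbers: the shift along the tool's x, y, z in m, then the turn, a rotation vector about the tool's x, y, z in rad, then the closure, from -1 (fully open) to 1 (shut). In form: [[[x, y, z, ax, ay, az, hand], ...]]. A call has 1 to 10 rows; each row is the pose to reach, as a shift and turn from the pose commanded when the call began, along the tool's axes at that moment; what a row does not reach only later rows make up. A row lasts 1/10 s, in which the tool goes at most 50 mm and 8.59 degrees, less where a joint would pass 70% of its speed; a pose out of reach is approached as far as the arm can. A call with a gripper value outside its range is refused whole. The fingers move at their own pace and stop on an object; FORCE is the grip in N (left out, the last holds). Time passes only in rows, so rows that repeat a pose let the fingers close. It gives the time, the measured TCP pose, the force, the opening and the grip force at its end, in the units of the state.
- sensors.get_obs(): the state, without advancing time (a new reading comes with each control period).
- imaging.camera(name): name is "scene" or "side" or "wrist"; returns the picture (384x512x3 uint8, blue, green, red); there is no depth.
- imaging.calibration(name): a dict with "mtx" (3x3 intrinsics, pixels), "R" (3x3) and "t" (3): a world point X has camera coordinates R X + t; the wrist camera has in their place "tool_from_camera" (4x4, takes a point from camera to tool coordinates, whose origin is the TCP and whose axes are the flange's). Camera axes: x right, y down, z forward; pixel columns grow to the right and rows downward; lengths in m; the calibration is good to about 2 mm. A picture is of the moment at which its call begins: read the wrist's pose just before it. calibration takes no time and is no camera call.
- order.hand_in(): hands the job in; it is judged then, once.
Trained networks look in the newest picture that a camera, given by its name, has taken for a name from the list of things; names that differ only in an ending like _2 or _b are one class to them, and where a whole thing is asked for, a point or a joint stands for the part that bears it (a point fixed in the world has none). Each returns a list of dicts, best first, with "conf" (0 to 1); they miss things now and then, are a little off and sometimes report something else, mostly with a low value. They report only what shows in the picture. A call takes as long as a camera call. They do not tell look-alikes from the thing itself.
- spotter.look_for(label, camera): "pixel" ([column, row] in pixels, amid what is visible of it).
The state is a dict: "clock": time; "joint_pos": joint angles; "joint_velocities": joint speeds; "tau": joint torques, N m; "position": TCP position; "ee_rot": TCP orientation; "ft_force": force on the tool from outside, world axes, zero at the start; "torque": the same for the moment, N m; "grip_width": opening from 0.0 (shut) to 1.0 (fully open); "grasp_force": force on a finger pad.
Only numpy, scipy, OpenCV 4.12 (cv2) and the standard library are available. Lean on these libraries where they do the work, as an engineer would, in place of code of your own. Each camera call takes 0.05 s, during which the arm holds its last target. There are 200 camera calls.

TASK

Three trivet blocks stand in their holder, dovetailed into one another. Lift the red one straight up out from between its neighbours, leaving the other two blocks in place, then set it gently down flat in the middle of the round blue mat, ready for the hot coffee jug, and let go.

Things in the scene. Friction and masses are not known exactly. Their poses are not given: they have to be found in the camera images.
- red_block: Red wooden block, 56 (its x) x 58 (its y) x 30 mm high, about 100 g; origin: centre of its underside, z up, 8 mm above the table at the start. A 12 mm long dovetail tab stands out of its +y face, a matching socket is cut into its -y face, both full height. Its flat x faces are free: grip it there, 56 mm wide, one finger before and one behind the row. Its place in the row varies.
- yellow_block: Yellow block, same shape, origin and axes; to stay in place. The three blocks stand in a row along their y axes, 60 mm apart, tab in socket with 1.5 to 2 mm of play, so each comes out only straight up, by more than 30 mm.
- green_block: Green block, same shape, origin and axes; to stay in place. Under the row lies the fixed pale wooden holder: a rail 44 mm wide and 8 mm high, with a dovetailed end block at either end, whose top is 6 mm below the blocks' tops (32 against 38 mm above the table).
- blue_mat: Round flat blue mat, 150 mm across, 4 mm thick, fixed on the table. Origin: centre of its underside, at table height, z up. The red block goes on its middle, any way round.
Not all that is in view belongs to the job. Leave any black look-alike of the red_block alone.

How it is judged:
On the way:
1. the red block has been lifted straight up, clear of its neighbours (height (world z) of red_block above 0.044 m and distance of red_block from where it was at the start of the episode below 0.06 m), for 0.02 s.
At the end, for the whole second after the job is handed in: The red block lies flat (within 10 degrees) on the blue mat, its centre within 25 mm of the mat's centre, at rest; the yellow and the green block are still in their places in the holder (within 15 mm) (horizontal distance between red_block and blue_mat below 0.025 m and height (world z) of red_block below 0.009 m and angle between red_block's own z axis and vertical below 0.17 rad and linear speed of red_block below 0.02 m/s and distance of each of yellow_block, green_block from where it was at the start of the episode below 0.015 m); the robot touches nothing.
It fails at once if the yellow or the green block is pulled out of its place (moved more than 20 mm) (distance of any of yellow_block, green_block from where it was at the start of the episode above 0.02 m).
It fails at once if the red block is dropped or banged down on the mat (more than 60 N) (contact force between red_block and blue_mat above 60 N).
It also fails if it takes over 40 s, if anything falls off the work surface, if the arm or the gripper's body presses on something with over 40 N, if the wrist force passes 120 N, or if a joint passes its speed limit or range.

## Working session

There is one attempt and no reset: what is moved stays moved. The work goes in short steps, Python scripts to look and compute and a shell command to move; the robot and the scene stay as the last step left them, time stands still between calls to the robot, and variables do not carry over. Pictures are saved under pics/ and viewed, at most 10 in all, crops included, and the job is handed in when it is done.

```bash
mkdir -p pics; cat > h.py <<'E'
import numpy as np, cv2
from workcell import sensors, imaging, order, spotter
from scipy.spatial.transform import Rotation as Ro
def cam(n):
    c=imaging.calibration(n); K=np.array(c["mtx"])
    if n=="wrist":
        o=sensors.get_obs(); T=np.eye(4); T[:3,:3]=Ro.from_quat(o["ee_rot"]).as_matrix(); T[:3,3]=o["position"]
        W=T@np.array(c["tool_from_camera"]); R=W[:3,:3].T; t=-R@W[:3,3]
    else: R=np.array(c["R"]); t=np.array(c["t"])
    return K,R,t
def ray(c,px,z):
    K,R,t=c; d=R.T@np.linalg.solve(K,[px[0],px[1],1]); o=-R.T@t
    return o+d*(z-o[2])/d[2]
def proj(c,X):
    K,R,t=c; p=K@(R@np.array(X)+t); return p[:2]/p[2]
E
python3 - <<'E'
from h import *
o=sensors.get_obs(); print(o["clock"],np.round(o["position"],3),np.round(Ro.from_quat(o["ee_rot"]).as_matrix(),3))
ims=[]
for n in["scene","side","wrist"]:
    c=cam(n); im=imaging.camera(n); cv2.imwrite(f"pics/{n}0.png",im); ims.append(im)
    for l,z in[("red_block",.03),("yellow_block",.03),("green_block",.03),("blue_mat",.004)]:
        for d in spotter.look_for(l,n)[:3]: print(n,l,round(d["conf"],2),np.round(d["pixel"]),np.round(ray(c,d["pixel"],z),3))
cv2.imwrite("pics/ov.png",cv2.resize(np.hstack(ims[:2]),(800,300)))
E
```

```text
0.0 [0.26  0.568 0.248] [[-0.909  0.416 -0.001]
 [ 0.416  0.909 -0.001]
 [-0.    -0.001 -1.   ]]
scene red_block 0.96 [340. 146.] [ 0.467 -0.286  0.03 ]
scene red_block 0.91 [292. 175.] [ 0.494 -0.128  0.03 ]
scene red_block 0.67 [284. 199.] [ 0.463 -0.054  0.03 ]
scene yellow_block 0.63 [284. 196.] [ 0.468 -0.062  0.03 ]
scene green_block 0.67 [300. 162.] [ 0.506 -0.177  0.03 ]
scene blue_mat 0.84 [204. 275.] [0.477 0.177 0.004]
scene blue_mat 0.36 [301. 164.] [ 0.519 -0.203  0.004]
side blue_mat 0.78 [201. 277.] [0.532 0.217 0.004]
wrist blue_mat 0.63 [ 84. 374.] [0.456 0.183 0.004]
```

View pics/scene0.png

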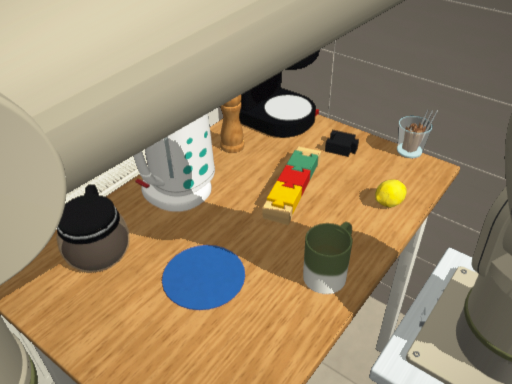

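View pics/side0.png

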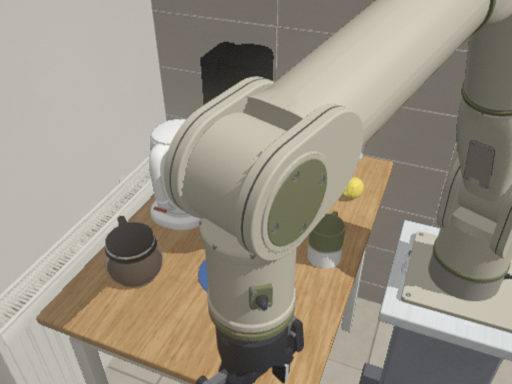

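The scene view shows red (292,178) between yellow (284,197) and green (303,160), a black look-alike at (341,143), and the mat at (204,275). The side view is mostly blocked by the arm. Of the red_block candidates, (340,146) is the black look-alike, (284,199) is yellow, and (292,175) is the red block between its neighbours, so that is the one meant. I'll confirm with a crop and measure the row.

```bash
python3 - <<'E'
from h import *
im=cv2.imread("pics/scene0.png"); c=cam("scene")
cv2.imwrite("pics/crop.png",cv2.resize(im[110:240,230:370],None,fx=4,fy=4,interpolation=cv2.INTER_CUBIC))
hsv=cv2.cvtColor(im,cv2.COLOR_BGR2HSV); P={}
for n,lo,hi in[("red",(0,180,190),(6,255,255)),("yel",(22,180,180),(32,255,255)),("grn",(65,80,60),(90,255,255)),("mat",(100,150,80),(125,255,255))]:
    m=cv2.inRange(hsv,lo,hi)
    k,l,s,cc=cv2.connectedComponentsWithStats(m)
    for i in range(1,k):
        if s[i,4]>40: print(n,cc[i].round(),s[i],ray(c,cc[i],.004 if n=="mat" else .038).round(3))
for n,p in[("jugbase",(177,195)),("mugbase",(325,280)),("pot",(95,255)),("mill",(232,145)),("coffee",(283,125))]: print(n,ray(c,p,0).round(3))
print(-c[1].T@c[2])
E
```

```text
red [293. 176.] [278 165  32  22 405] [ 0.484 -0.117  0.038]
yel [285. 195.] [267 181  35  31 576] [ 0.464 -0.058  0.038]
yel [392. 192.] [377 180  30  25 568] [ 0.293 -0.195  0.038]
grn [303. 161.] [287 151  31  24 399] [ 0.497 -0.174  0.038]
grn [203. 169.] [199 164   9  11  66] [ 0.656 -0.022  0.038]
grn [187. 169.] [183 166   9   8  56] [ 0.683 -0.001  0.038]
grn [188. 184.] [183 179  11  10  77] [0.648 0.034 0.038]
mat [203. 277.] [ 163  246   81   63 4029] [0.474 0.183 0.004]
jugbase [0.676 0.045 0.   ]
mugbase [0.296 0.055 0.   ]
pot [0.678 0.263 0.   ]
mill [ 0.7  -0.17  0.  ]
coffee [ 0.651 -0.317  0.   ]
[0.04030119 0.56982733 0.69093351]
```

View pics/crop.png

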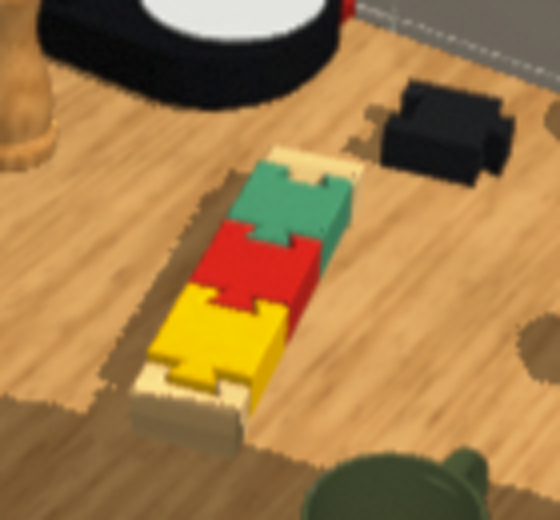

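The crop shows red in the middle with both dovetails engaged, and the black look-alike stands apart. I'm going above the row now.

```bash
python3 -m inch '[[[-0.49,-0.54,0,0,0,0.87,-1],[-0.49,-0.54,0,0,0,0.87,-1],[-0.49,-0.54,0,0,0,0.87,-1],[-0.49,-0.54,0,0,0,0.87,-1],[-0.49,-0.54,0,0,0,0.87,-1],[-0.49,-0.54,0,0,0,0.87,-1],[-0.49,-0.54,0,0,0,0.87,-1],[-0.49,-0.54,0,0,0,0.87,-1],[-0.49,-0.54,0,0,0,0.87,-1],[-0.49,-0.54,0,0,0,0.87,-1]]]'
```

```text
clock: 1.75
position: [0.4117, 0.09, 0.2486]
ee_rot: [0.605, 0.796, 0.001, 0.0]
ft_force: [0.5, 0.6, -0.2]
grip_width: 1.001
grasp_force: 0.0
```

```bash
python3 -m inch '[[[-0.227,0.013,0,0,0,0,-1],[-0.227,0.013,0,0,0,0,-1],[-0.227,0.013,0,0,0,0,-1],[-0.227,0.013,0,0,0,0,-1],[-0.227,0.013,0,0,0,0,-1],[-0.227,0.013,0,0,0,0,-1],[-0.227,0.013,0,0,0,0,-1],[-0.227,0.013,0,0,0,0,-1]]]'
cat > m.py <<'E'
from h import *
import sys
c=cam("wrist"); im=imaging.camera("wrist"); cv2.imwrite(f"pics/{sys.argv[1]}.png",im)
o=sensors.get_obs(); R=Ro.from_quat(o["ee_rot"]).as_matrix(); p=np.array(o["position"])
print(p.round(4),R[:,0].round(3),R[:,1].round(3))
hsv=cv2.cvtColor(im,cv2.COLOR_BGR2HSV)
for n,lo,hi in[("red",(0,180,100),(8,255,255)),("yel",(22,180,140),(32,255,255)),("grn",(65,80,60),(90,255,255)),("mat",(100,150,80),(125,255,255))]:
    m=cv2.inRange(hsv,lo,hi); k,l,s,cc=cv2.connectedComponentsWithStats(m)
    i=1+np.argmax(s[1:,4]) if k>1 else 0
    if not i or s[i,4]<200: continue
    w=ray(c,cc[i],.004 if n=="mat" else .038)
    pts=np.argwhere(l==i)[:,::-1].astype(float)
    W=np.array([ray(c,q,.004 if n=="mat" else .038)[:2] for q in pts[::5]])
    L=(W-p[:2])@R[:2,:2]
    print(n,cc[i].round(),s[i],"world",w.round(4),"tool",((w-p)@R).round(4),"tool ext",np.percentile(L,[.5,99.5],axis=0).round(4).tolist())
E
python3 m.py w1
```

```text
clock: 2.55
position: [0.4849, -0.122, 0.2482]
ee_rot: [0.604, 0.797, 0.0, -0.0]
ft_force: [-0.7, 0.5, -0.1]
grip_width: 1.001
grasp_force: 0.0
[ 0.4849 -0.1219  0.2483] [-0.271  0.963  0.001] [0.963 0.271 0.   ]
red [255. 167.] [ 231  136   50   60 2360] world [ 0.4856 -0.1174  0.038 ] tool [0.0039 0.0018 0.2103] tool ext [[-0.0298, -0.0257], [0.038, 0.0291]]
yel [255. 116.] [ 231   81   50   64 1837] world [ 0.47   -0.0633  0.038 ] tool [0.0602 0.0014 0.2103] tool ext [[0.0302, -0.0253], [0.0968, 0.0284]]
grn [258. 233.] [234 223  44  19 457] world [ 0.5115 -0.196   0.038 ] tool [-0.0787  0.0054  0.2102] tool ext [[-0.0895, -0.0246], [-0.066, 0.028]]
```

View pics/w1.png

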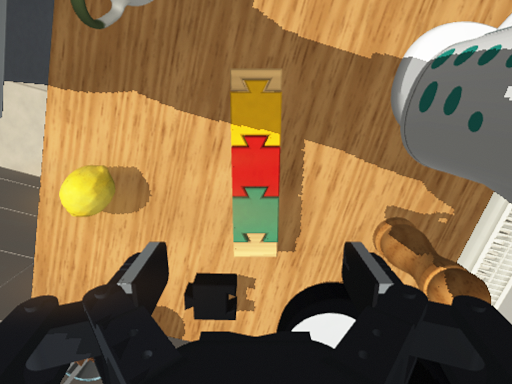

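The wrist view shows the row vertical in the image: yellow (255,116), red (255,167), green (257,215). The jaws are square to it and offset by about 1–2 mm, so I'm descending.

```bash
python3 -m inch '[[[-0.001,0.002,0.04,0,0,0,-1],[-0.001,0.002,0.08,0,0,0,-1],[-0.001,0.002,0.12,0,0,0,-1],[-0.001,0.002,0.15,0,0,0,-1],[-0.001,0.002,0.175,0,0,0,-1],[-0.001,0.002,0.195,0,0,0,-1],[-0.001,0.002,0.21,0,0,0,-1],[-0.001,0.002,0.22,0,0,0,-1],[-0.001,0.002,0.222,0,0,0,-1],[-0.001,0.002,0.222,0,0,0,-1]]]' 40; python3 -m inch '[[[0,0,0,0,0,0,-0.4],[0,0,0,0,0,0,0],[0,0,0,0,0,0,0.3],[0,0,0,0,0,0,0.6],[0,0,0,0,0,0,1],[0,0,0,0,0,0,1],[0,0,0,0,0,0,1],[0,0,0,0,0,0,1]]]' 50
```

```text
clock: 3.6
position: [0.4875, -0.1235, 0.0266]
ee_rot: [0.605, 0.797, 0.0, 0.0]
ft_force: [0.2, -0.2, 0.3]
grip_width: 0.999
grasp_force: 0.0
clock: 4.4
position: [0.4878, -0.1236, 0.0272]
ee_rot: [0.605, 0.796, 0.001, 0.0]
ft_force: [-0.8, -0.1, 6.2]
grip_width: 0.647
grasp_force: 52.8
```

Gripped at about 55 mm. Lifting slowly, straight up.

```bash
python3 -m inch '[[[0,0,-0.003,0,0,0,1],[0,0,-0.006,0,0,0,1],[0,0,-0.009,0,0,0,1],[0,0,-0.012,0,0,0,1],[0,0,-0.016,0,0,0,1],[0,0,-0.020,0,0,0,1],[0,0,-0.024,0,0,0,1],[0,0,-0.028,0,0,0,1],[0,0,-0.032,0,0,0,1],[0,0,-0.036,0,0,0,1]]]'; python3 -m inch '[[[0,0,-0.004,0,0,0,1],[0,0,-0.009,0,0,0,1],[0,0,-0.012,0,0,0,1],[0,0,-0.012,0,0,0,1],[0,0,-0.02,0,0,0,1],[0,0,-0.035,0,0,0,1],[0,0,-0.05,0,0,0,1],[0,0,-0.065,0,0,0,1],[0,0,-0.065,0,0,0,1]]]'; python3 m.py w2; python3 - <<'E'
from h import *
c=cam("scene"); im=imaging.camera("scene"); cv2.imwrite("pics/s2.png",im)
hsv=cv2.cvtColor(im,cv2.COLOR_BGR2HSV)
l=cv2.inRange(hsv,(100,150,80),(125,255,255)); M=cv2.moments(l,True); q=(M["m10"]/M["m00"],M["m01"]/M["m00"])
print(M["m00"],q,ray(c,q,.004))
E
```

```text
clock: 5.4
position: [0.4872, -0.1236, 0.0626]
ee_rot: [0.605, 0.796, 0.0, -0.0]
ft_force: [-0.3, -0.2, -0.9]
grip_width: 0.645
grasp_force: 52.9
clock: 6.3
position: [0.4883, -0.1239, 0.1292]
ee_rot: [0.605, 0.796, 0.001, 0.001]
ft_force: [0.7, -0.6, -1.0]
grip_width: 0.647
grasp_force: 52.9
[ 0.4877 -0.1236  0.128 ] [-0.269  0.963 -0.   ] [0.963 0.269 0.002]
red [255. 251.] [  188   172   134   158 16683] world [ 0.5005 -0.1629  0.038 ] tool [-0.0413  0.0016  0.09  ] tool ext [[-0.1153, -0.049], [0.0227, 0.0525]]
yel [252. 117.] [ 213   63   78  101 5704] world [ 0.4704 -0.0617  0.038 ] tool [ 0.0643 -0.0002  0.09  ] tool ext [[0.0318, -0.0268], [0.0982, 0.0271]]
4025.0 (203.08869565217393, 277.18931677018634) [0.47405261 0.18260414 0.004     ]
```

View pics/w2.png

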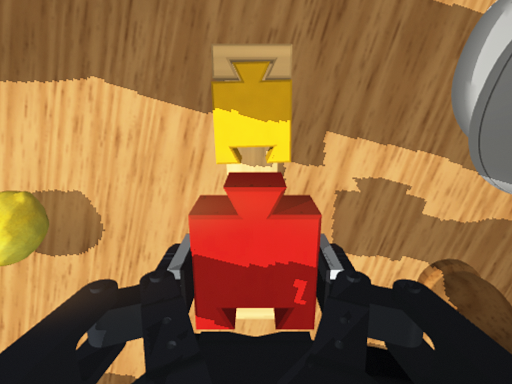

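View pics/s2.png

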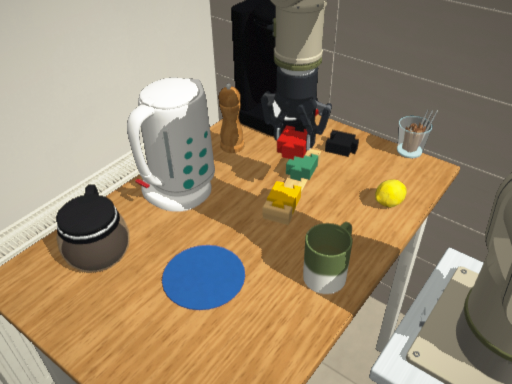

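Red is held clear (wrist view 255,251). In the scene view yellow (285,197) and green (302,165) are still in the holder, and the mat is at (203,277). I'm carrying it over the mat.

```bash
python3 -m inch '[[[0.01,0,-0.03,0,0,0,1],[0.04,0.01,-0.04,0,0,0,1],[0.08,0.02,-0.04,0,0,0,1],[0.12,0.03,-0.04,0,0,0,1],[0.16,0.04,-0.04,0,0,0,1],[0.2,0.05,-0.04,0,0,0,1],[0.24,0.06,-0.04,0,0,0,1],[0.275,0.065,-0.04,0,0,0,1],[0.292,0.068,-0.04,0,0,0,1],[0.299,0.069,-0.04,0,0,0,1]]]'; python3 -m inch '[[[0,0,0,0,0,0,1],[0,0,0,0,0,0,1]]]'; python3 m.py w3
```

```text
clock: 7.4
position: [0.4723, 0.1848, 0.1661]
ee_rot: [0.603, 0.797, -0.001, -0.0]
ft_force: [-0.1, -0.5, -0.3]
grip_width: 0.646
grasp_force: 53.3
clock: 7.6
position: [0.4734, 0.1815, 0.1669]
ee_rot: [0.605, 0.796, -0.0, 0.0]
ft_force: [-0.5, -0.2, -1.7]
grip_width: 0.646
grasp_force: 53.3
[0.4736 0.1814 0.1671] [-0.267  0.964 -0.   ] [ 0.964  0.267 -0.   ]
red [255. 268.] [  189   213   133   117 12895] world [0.4952 0.1063 0.038 ] tool [-0.0781  0.0009  0.1291] tool ext [[-0.1499, -0.0593], [-0.0249, 0.0606]]
grn [372. 359.] [365 347  16  25 297] world [0.646  0.0334 0.038 ] tool [-0.1885  0.1267  0.1291] tool ext [[-0.2047, 0.1197], [-0.1732, 0.1339]]
mat [260. 154.] [ 184  109  147  103 8888] world [0.4725 0.2088 0.004 ] tool [0.0268 0.0064 0.1631] tool ext [[-0.0238, -0.0675], [0.0671, 0.0746]]
```

View pics/w3.png

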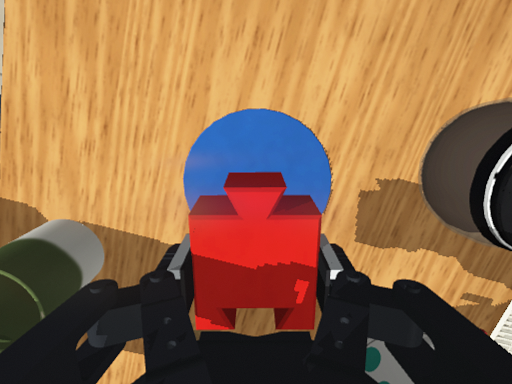

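The mat's middle is at about (258,183) in the wrist view, with tool offset (-7, +3) mm. The surroundings are clear, so I'm lowering.

```bash
python3 -m inch '[[[-0.005,0.003,0.03,0,0,0,1],[-0.005,0.003,0.06,0,0,0,1],[-0.005,0.003,0.085,0,0,0,1],[-0.005,0.003,0.105,0,0,0,1],[-0.005,0.003,0.12,0,0,0,1],[-0.005,0.003,0.13,0,0,0,1],[-0.005,0.003,0.134,0,0,0,1],[-0.005,0.003,0.136,0,0,0,1],[-0.005,0.003,0.138,0,0,0,1],[-0.005,0.003,0.138,0,0,0,1]]]'; python3 -m inch '[[[0,0,0.001,0,0,0,1],[0,0,0.002,0,0,0,1],[0,0,0.003,0,0,0,1],[0,0,0.004,0,0,0,1],[0,0,0.005,0,0,0,1],[0,0,0.005,0,0,0,1]]]'
```

```text
clock: 8.65
position: [0.4778, 0.1791, 0.0297]
ee_rot: [0.605, 0.796, 0.0, 0.0]
ft_force: [-0.6, -0.7, 0.2]
grip_width: 0.65
grasp_force: 53.4
clock: 9.25
position: [0.4775, 0.1789, 0.0241]
ee_rot: [0.605, 0.796, -0.0, -0.0]
ft_force: [0.4, 0.5, -0.2]
grip_width: 0.647
grasp_force: 53.4
```

```bash
python3 -m inch '[[[0,0,0.0005,0,0,0,1],[0,0,0.001,0,0,0,1],[0,0,0.001,0,0,0,1]]]'
```

```text
clock: 9.55
position: [0.4776, 0.1789, 0.0233]
ee_rot: [0.605, 0.796, 0.0, -0.0]
ft_force: [0.1, -0.5, -1.3]
grip_width: 0.648
grasp_force: 53.4
```

```bash
python3 -m inch '[[[0,0,0.0005,0,0,0,1],[0,0,0.001,0,0,0,1],[0,0,0.001,0,0,0,1]]]'
```

```text
clock: 9.85
position: [0.4776, 0.179, 0.0231]
ee_rot: [0.605, 0.796, 0.0, -0.0]
ft_force: [-6.0, -2.4, 12.8]
grip_width: 0.645
grasp_force: 55.0
```

Contact with the mat at 13 N. Releasing slowly, then moving up and away.

```bash
python3 -m inch '[[[0,0,-0.0005,0,0,0,0.2],[0,0,-0.0005,0,0,0,0],[0,0,-0.0005,0,0,0,-0.5],[0,0,-0.0005,0,0,0,-1],[0,0,-0.0005,0,0,0,-1],[0,0,-0.0005,0,0,0,-1],[0,0,-0.0005,0,0,0,-1]]]' 20; python3 -m inch '[[[0,0,-0.01,0,0,0,-1],[0,0,-0.03,0,0,0,-1],[0,0,-0.06,0,0,0,-1],[0,0,-0.1,0,0,0,-1],[0,0,-0.14,0,0,0,-1],[0,0,-0.18,0,0,0,-1],[0,0,-0.2,0,0,0,-1],[0,0,-0.2,0,0,0,-1]]]'; python3 m.py w4
```

```text
clock: 10.55
position: [0.4775, 0.1789, 0.0227]
ee_rot: [0.605, 0.796, 0.0, 0.0]
ft_force: [-0.7, 0.1, -0.8]
grip_width: 0.998
grasp_force: 0.0
clock: 11.35
position: [0.479, 0.1793, 0.2267]
ee_rot: [0.605, 0.796, 0.003, 0.001]
ft_force: [0.5, -0.8, -0.4]
grip_width: 1.002
grasp_force: 0.0
[0.4781 0.1791 0.2245] [-0.269  0.963  0.001] [0.963 0.269 0.003]
red [254. 166.] [ 228  135   50   64 2229] world [0.4775 0.189  0.038 ] tool [0.0095 0.0015 0.1865] tool ext [[-0.0237, -0.0258], [0.0417, 0.027]]
grn [347. 316.] [341 307  14  19 207] world [0.6425 0.0353 0.038 ] tool [-0.1829  0.1192  0.1866] tool ext [[-0.1959, 0.1119], [-0.1695, 0.1277]]
mat [253. 150.] [ 191  106  123  100 6275] world [0.4735 0.2009 0.004 ] tool [0.022  0.0007 0.2205] tool ext [[-0.0406, -0.0718], [0.0706, 0.0699]]
```

View pics/w4.png

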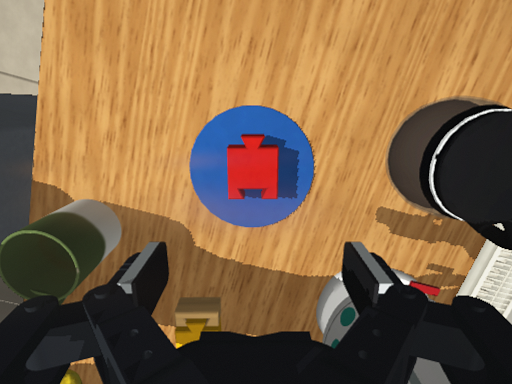

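Red lies flat at (253,172), about 7 mm from the mat's centre at (252,166), with the gripper clear. Handing in.

```bash
python3 -c "
from workcell import order; print(order.hand_in())"
```

```text
the job is handed in; nothing more can be done
None
```

I lifted the red block straight out, set it gently down flat about 7 mm from the mat's centre, let go, and handed the job in at about 11 s; no verdict came back, and after the lift the scene camera showed the yellow and green blocks still in the holder.

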